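# Line up the microscope objectives by height

### The job

Stand the four spare microscope objectives on the four round rubber seats of the storage strip, one to a seat, in order of height: the shortest on the seat next to the black stop block, then each taller one in turn, the tallest at the far end. Centre each on its seat, upright with its lens up as it stands now; they are precision glass, so set them down gently - do not drop them or tip them over - and leave the amber bottle where it stands.

Things in the scene. Friction and masses are not known exactly. Their poses are not given: they have to be found in the camera images.
- objective_p_mid (a point): Microscope objective, the shortest: stubby, wide flat nose 22 mm across with a large lens. 36 mm tall, bare metal, round; stands upright, lens up, on its 22 mm wide, 5 mm high thread; straight barrel 26 mm in diameter from 5 to 30 mm above its underside, tapering above. Loose, about 90 g (0.7 to 1.4 times that). The point is on its axis half-way up, 18 mm above the underside; z is its axis (nose end).
- objective_q_mid (a point): Microscope objective, the second shortest: nose 19 mm across. 52 mm tall, bare metal, round; stands upright, lens up, on its 26 mm wide, 5 mm high thread; straight barrel 30 mm in diameter from 5 to 41 mm above its underside, tapering above. Loose, about 130 g (0.7 to 1.4 times that). The point is on its axis half-way up, 26 mm above the underside; z is its axis (nose end).
- objective_r_mid (a point): Microscope objective, the second tallest: tapering to a nose 14 mm across. 68 mm tall, bare metal, round; stands upright, lens up, on its 30 mm wide, 5 mm high thread; straight barrel 34 mm in diameter from 5 to 51 mm above its underside, tapering above. Loose, about 170 g (0.7 to 1.4 times that). The point is on its axis half-way up, 34 mm above the underside; z is its axis (nose end).
- objective_s_mid (a point): Microscope objective, the tallest: long taper to a narrow tip 9 mm across. 84 mm tall, bare metal, round; stands upright, lens up, on its 34 mm wide, 5 mm high thread; straight barrel 38 mm in diameter from 5 to 60 mm above its underside, tapering above. Loose, about 210 g (0.7 to 1.4 times that). The point is on its axis half-way up, 42 mm above the underside; z is its axis (nose end).
- seat_a_top (a point): One of four identical black rubber seat discs, 50 mm in diameter, fixed in a straight row 75 mm apart on a flat grey strip (90 x 390 mm, 8 mm thick) that lies on the bench. The letters say nothing of the order along the row, which differs from start to start. The point is the centre of the disc's flat top face, 11 mm above the bench.
- seat_b_top (a point): One of four identical black rubber seat discs, 50 mm in diameter, fixed in a straight row 75 mm apart on a flat grey strip (90 x 390 mm, 8 mm thick) that lies on the bench. The letters say nothing of the order along the row, which differs from start to start. The point is the centre of the disc's flat top face, 11 mm above the bench.
- seat_c_top (a point): One of four identical black rubber seat discs, 50 mm in diameter, fixed in a straight row 75 mm apart on a flat grey strip (90 x 390 mm, 8 mm thick) that lies on the bench. The letters say nothing of the order along the row, which differs from start to start. The point is the centre of the disc's flat top face, 11 mm above the bench.
- seat_d_top (a point): One of four identical black rubber seat discs, 50 mm in diameter, fixed in a straight row 75 mm apart on a flat grey strip (90 x 390 mm, 8 mm thick) that lies on the bench. The letters say nothing of the order along the row, which differs from start to start. The point is the centre of the disc's flat top face, 11 mm above the bench.
- stop_foot (a point): Black upright stop block, 60 mm across the strip, 16 mm along it, 45 mm tall, fixed at one end of the strip (which end differs), in line with the seats, its centre 62.5 mm from the nearest seat's centre. The point is the centre of its underside, on the strip's top, 8 mm above the bench; its y axis lies along the row (either way), x across it.
- dropper_mid (a point): Bystander: amber glass bottle with black cap, 34 mm in diameter, 72 mm tall, standing loose beside the work. The point is half-way up on its axis.

How it is judged:
At the end, for the whole second after the job is handed in: Counting from the stop block, seats one to four carry the 36, 52, 68 and 84 mm objective; each is within 14 mm of its seat's centre both along and across the row, upright within 0.1 rad, standing on the seat (height within 3 mm), released and at rest (horizontal distance between objective_p_mid and stop_foot between 0.0485 and 0.0765 m and x of objective_p_mid in the frame of stop_foot between -0.014 and 0.014 m and height (world z) of objective_p_mid between 0.026 and 0.032 m and angle between each of objective_p_mid, objective_q_mid, objective_r_mid, objective_s_mid's own z axis and vertical below 0.1 rad and linear speed of each of objective_p, objective_q, objective_r, objective_s below 0.02 m/s and contact force between the fingers and objective_p below 0.1 N and horizontal distance between objective_q_mid and stop_foot between 0.1235 and 0.1515 m and x of objective_q_mid in the frame of stop_foot between -0.014 and 0.014 m and height (world z) of objective_q_mid between 0.034 and 0.04 m and contact force between the fingers and objective_q below 0.1 N and horizontal distance between objective_r_mid and stop_foot between 0.1985 and 0.2265 m and x of objective_r_mid in the frame of stop_foot between -0.014 and 0.014 m and height (world z) of objective_r_mid between 0.042 and 0.048 m and contact force between the fingers and objective_r below 0.1 N and horizontal distance between objective_s_mid and stop_foot between 0.2735 and 0.3015 m and x of objective_s_mid in the frame of stop_foot between -0.014 and 0.014 m and height (world z) of objective_s_mid between 0.05 and 0.056 m and contact force between the fingers and objective_s below 0.1 N); the robot touches nothing.
It fails at once if an objective was tipped over (angle between any of objective_p_mid, objective_q_mid, objective_r_mid, objective_s_mid's own z axis and vertical above 0.7 rad).
It fails at once if an objective was dropped (let go more than about 25 mm above what it stands on) ((contact force between the fingers and objective_p below 0.05 N and linear speed of objective_p above 0.7 m/s) or (contact force between the fingers and objective_q below 0.05 N and linear speed of objective_q above 0.7 m/s) or (contact force between the fingers and objective_r below 0.05 N and linear speed of objective_r above 0.7 m/s) or (contact force between the fingers and objective_s below 0.05 N and linear speed of objective_s above 0.7 m/s)).
It fails at once if the amber bottle was moved by more than 30 mm or tipped (distance of dropper_mid from where it was at the start of the episode above 0.03 m or angle between dropper_mid's own z axis and vertical above 0.4 rad).
It also fails if it takes over 99 s, if anything falls off the work surface, if the arm or the gripper's body presses on something with over 40 N, if the wrist force passes 120 N, or if a joint passes its speed limit or range.

### The arm

A 6-joint arm with a two-finger parallel gripper is mounted at the origin on the work surface. World frame = base frame: x ahead of the robot, y to its left, z up, the work surface at z = 0. Lengths are in m, angles in rad, forces in N, time in s.
With the tool pointing down it reaches from about 0.35 to 0.975 m from the base axis. Payload 4.9 kg.
Tool frame: the origin (TCP) lies on the centre line of the jaws, within the pads' length; the fingertips stand 11 mm ahead of it and the grasp point (between the pads) lies 8 mm behind it (manip.finger_overhang is the distance from the TCP to the fingertips, in m); y points along the fingers, z is the direction in which the jaws open and shut, and the axes are right-handed (so a half turn about y gives the same grasp; the last joint's range is limited). The gripper opens to 85 mm and grips with 20 to 120 N. Pads are 22 mm wide; open, the fingers measure 114 mm over their backs; the gripper's body (76 mm by 85 mm) begins 54 mm behind the grasp point. The pads swing forward as they close: fully open they stand 13 mm farther back than shut.
Start: joints at [1.154, 0.053, 1.613, -0, 1.476, -0.119], TCP at [0.183, 0.597, 0.242] pointing down, gripper open.
Joint ranges: [-3.01, 3.01], [-1.01, 2.22], [0.06, 2.58], [-1.02, 4.17], [0.09, 2.62], [-3.14, 3.14]. Speed limits (rad/s): [2.57, 2.57, 3.14, 3.14, 3.14, 3.14].

### API

Orientations are given as a unit quaternion [w, x, y, z].
In Python, from plant import readout, cams, workorder, manip gives the robot as it stands.
- The arm moves only by the tool play_rows, never from a script. Its arguments are lists of equal length, an entry for each row: "slide": the shift along the tool's x, y, z in cm, a list of three; "yaw": the turn about the tool's y in degrees; "grip": the closure, from -1 (fully open) to 1 (shut), so that 0 is half open. In form: {"slide": [[x, y, z], ...], "yaw": [yaw, ...], "grip": [grip, ...]}. A call has 1 to 12 rows; each row shifts and turns the commanded pose from where the row before left it, along the tool's axes as they then stand; what a row does not reach is not made up. A row lasts 1/10 s, in which the tool goes at most 50 mm and 8.59 degrees, less where a joint would pass 70% of its speed; a pose out of reach is approached as far as the arm can. A call with a gripper value outside its range is refused whole. The fingers move at their own pace and stop on an object; the grip force is fixed at half the most. Time passes only in rows, so rows that do not move let the fingers close. It gives the time, the measured TCP pose, the force and the opening at its end, in the units of the state.
- readout.state(): the state, without advancing time (a new reading comes with each control period).
- cams.grab_frame(name): name is "scene" or "side" or "wrist"; returns a dict with "image" (480x640x3 uint8, red, green, blue), "mtx" (3x3 intrinsics, pixels), "R" (3x3) and "t" (3): a world point X has camera coordinates R X + t; the wrist camera has in their place "mount" (4x4, takes a point from camera to tool coordinates, whose origin is the TCP and whose axes are the tool frame's). Camera axes: x right, y down, z forward; pixel columns grow to the right and rows downward; lengths in m; the calibration is good to about 2 mm. A picture is of the moment at which its call begins: read the wrist's pose just before it. There is no depth.
- workorder.job_done(): hands the job in, once; it reports no verdict.
The state is a dict: "time": time; "joint_pos": joint angles; "joint_vel": joint speeds; "joint_efforts": joint torques, N m; "tool_pos": TCP position; "tool_rot": TCP orientation; "contact_force": force on the tool from outside, world axes, zero at the start; "ft_torque": the same for the moment, N m; "gripper_width": opening from 0.0 (shut) to 1.0 (fully open).
Only numpy, scipy, OpenCV 4.12 (cv2) and the standard library are available. Lean on these libraries where they do the work, as an engineer would, in place of code of your own. Each camera call takes 0.05 s, during which the arm holds its last target.

## Working session

There is one attempt and no reset: what is moved stays moved. The work goes in short steps, Python scripts to look and compute and a tool call to move; the robot and the scene stay as the last step left them, time stands still between calls to the robot, and variables do not carry over. Pictures are saved under pics/ and viewed, and the job is handed in when it is done.

Besides the shell and the picture viewer there is one more tool, called as a command line: name --pt "numbers of a row" for each row, then --argument value for the rest. play_rows: Moves the arm, as the interface text tells. Its arguments: {"type":"object","properties":{"slide":{"type":"array","items":{"type":"array","items":{"type":"number"}}},"yaw":{"type":"array","items":{"type":"number"}},"grip":{"type":"array","items":{"type":"number"}}},"required":["slide","yaw","grip"]}

```bash
mkdir -p pics; python3 - <<'E'
from plant import readout,cams,manip
import cv2,numpy as np
s=readout.state();print(s)
print([ (k,getattr(manip,k)) for k in dir(manip) if k[0]!='_'])
for n in ["scene","side","wrist"]:
    f=cams.grab_frame(n);cv2.imwrite(f"pics/{n}0.png",f["image"][:,:,::-1])
    print(n,{k:np.round(v,4).tolist() for k,v in f.items() if k!="image"})
E
```

```text
{'time': 0.0, 'joint_pos': array([ 1.15400635e+00,  5.33556462e-02,  1.61432153e+00,  5.90290613e-07,
        1.47599088e+00, -1.19015052e-01]), 'joint_vel': array([-1.03953008e-03, -9.75157966e-04,  7.28656383e-04, -4.04861132e-06,
       -9.22099129e-04,  2.72343860e-04]), 'joint_efforts': array([ 3.26384707e-04, -3.93679440e+01, -3.70173347e+01, -2.06354298e-04,
        7.10527820e-03,  3.03032471e-05]), 'tool_pos': array([0.18313099, 0.59693075, 0.2410473 ]), 'tool_rot': array([-0.69857595,  0.69999102, -0.1050852 ,  0.10469633]), 'contact_force': array([ 0.10931167, -1.07335255, -0.68136678]), 'ft_torque': array([-0.02643552, -0.03249743, -0.01217772]), 'gripper_width': 0.9998090565149833}
[('IKError', <class 'plant.IKError'>), ('finger_overhang', 0.011)]
scene {'mtx': [[545.6852, 0.0, 319.7627], [0.0, 545.6852, 242.375], [0.0, 0.0, 1.0]], 'R': [[-0.3498, 0.9367, -0.0133], [0.7747, 0.2813, -0.5664], [-0.5268, -0.2084, -0.8241]], 't': [0.2158, -0.3959, 1.4988]}
side {'mtx': [[457.4785, 0.0, 325.6229], [0.0, 457.4785, 238.1156], [0.0, 0.0, 1.0]], 'R': [[-0.841, -0.5406, 0.0224], [-0.3326, 0.484, -0.8094], [0.4267, -0.6882, -0.5868]], 't': [0.4702, 0.2674, 0.6172]}
wrist {'mtx': [[374.7336, 0.0, 322.8969], [0.0, 374.7336, 248.0985], [0.0, 0.0, 1.0]], 'mount': [[-0.0002, 0.9466, 0.3224, -0.0829], [0.001, -0.3224, 0.9466, -0.1329], [1.0, 0.0005, -0.0009, 0.0012], [0.0, 0.0, 0.0, 1.0]]}
```

View pics/scene0.png

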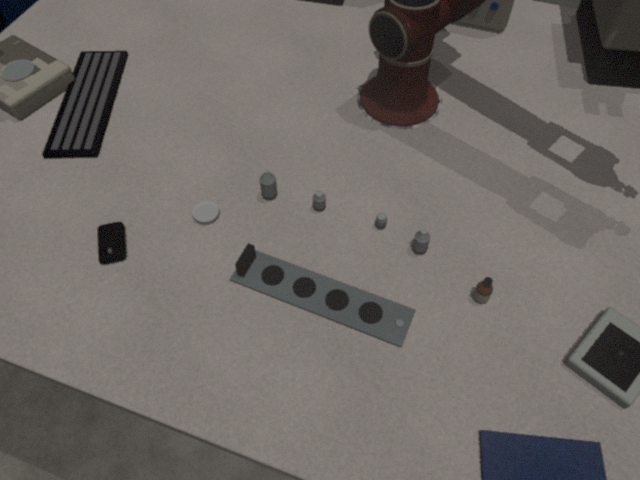

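View pics/side0.png

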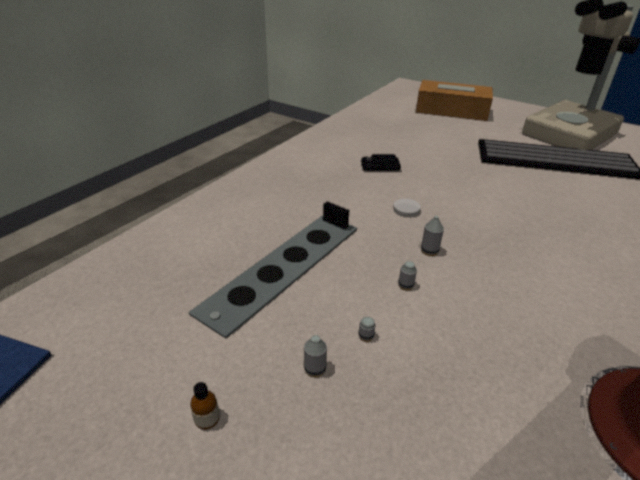

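View pics/wrist0.png

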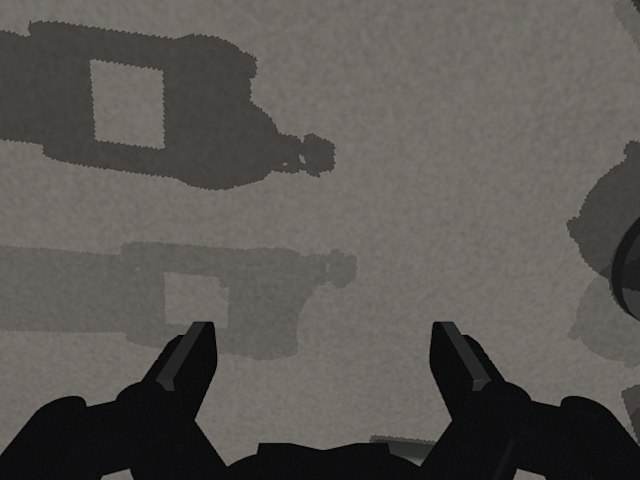

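```bash
python3 - <<'E'
import cv2,numpy as np
a=cv2.imread('pics/scene0.png');b=cv2.imread('pics/side0.png')
cv2.imwrite('pics/sc_crop.png',cv2.resize(a[150:350,220:500],None,fx=2.8,fy=2.8,interpolation=cv2.INTER_CUBIC))
cv2.imwrite('pics/sd_crop.png',cv2.resize(b[190:440,180:460],None,fx=2.4,fy=2.4,interpolation=cv2.INTER_CUBIC))
E
```

```text
(no output)
```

View pics/sc_crop.png

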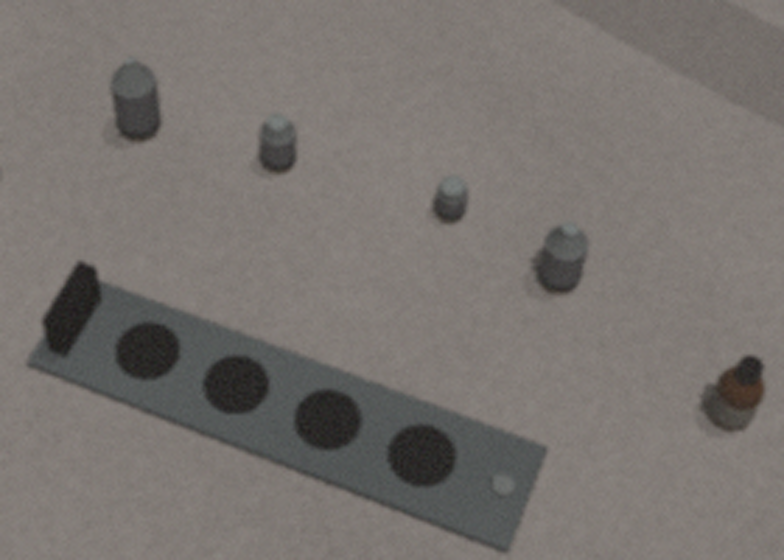

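View pics/sd_crop.png

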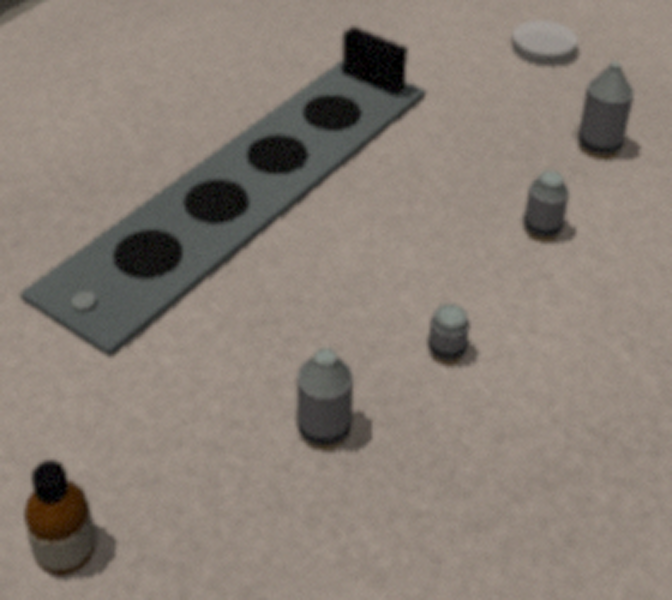

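The views agree. From left in the scene crop they are S (136,100), Q (278,143), P (451,199), R (562,258), the bottle far right, and the stop at the left end of the strip. Measuring these now.

```bash
cat > h.py <<'E'
import cv2,numpy as np
def ray(f,uv):
    K,R,t=f["mtx"],f["R"],f["t"]
    d=R.T@np.linalg.inv(K)@np.array([uv[0],uv[1],1.]); return -R.T@t,d
def onplane(f,uv,z):
    c,d=ray(f,uv); return c+d*(z-c[2])/d[2]
def proj(f,X):
    p=f["mtx"]@(f["R"]@np.asarray(X)+f["t"]); return p[:2]/p[2]
def tri(fs,uvs):
    A=np.zeros((3,3));b=np.zeros(3)
    for f,u in zip(fs,uvs):
        c,d=ray(f,u);d/=np.linalg.norm(d);P=np.eye(3)-np.outer(d,d);A+=P;b+=P@c
    return np.linalg.solve(A,b)
def blobs(m,amin,amax):
    n,l,s,c=cv2.connectedComponentsWithStats(m.astype(np.uint8))
    return [(c[i],s[i]) for i in range(1,n) if amin<s[i][4]<amax]
E
python3 - <<'E'
from h import *
from plant import cams
fs={n:cams.grab_frame(n) for n in["scene","side"]}
np.set_printoptions(precision=4,suppress=True)
roi={"scene":(150,350,220,500),"side":(190,440,180,460)}
for n,f in fs.items():
    im=cv2.GaussianBlur(f["image"],(3,3),0).astype(int);y0,y1,x0,x1=roi[n]
    M=np.zeros(im.shape[:2],bool);M[y0:y1,x0:x1]=1
    dark=(im.max(2)<48)&M
    print(n,"bg",im[230,400] )
    for c,s in blobs(dark,60,2000): print("dark",c,s,onplane(f,c,.011))
    gray=((im[...,0]-im[...,2])<6)&M
    for c,s in blobs(gray,100,20000): print("gray",c,s)
E
```

```text
scene bg [129 123 118]
dark [245.4044 260.4263] [237 245  18  31 319] [ 0.6311 -0.168   0.011 ]
dark [272.2542 274.9051] [262 266  21  19 295] [ 0.6449 -0.0982  0.011 ]
dark [303.987  287.0357] [294 278  21  19 308] [ 0.6494 -0.0233  0.011 ]
dark [336.5382 299.5107] [326 290  22  20 327] [0.6539 0.0512 0.011 ]
dark [370.1525 312.3284] [360 303  22  20 341] [0.6583 0.1257 0.011 ]
gray [267.9973 184.882 ] [260 170  17  29 373]
gray [318.8205 199.9641] [313 190  13  20 195]
gray [380.9104 219.7761] [376 213  11  15 134]
gray [420.655  241.0799] [412 229  18  24 313]
gray [323.6811 295.9627] [ 230  244  185  103 7191]
side bg [150 137 127]
dark [335.6411 215.5768] [323 203  26  27 482] [ 0.654  -0.1885  0.011 ]
dark [318.0159 236.5259] [307 230  23  14 251] [ 0.6423 -0.0996  0.011 ]
dark [295.1565 254.    ] [284 247  24  15 294] [ 0.6469 -0.0248  0.011 ]
dark [269.696  273.5426] [257 265  26  18 352] [0.6513 0.0501 0.011 ]
dark [241.2706 295.4588] [228 286  28  20 425] [0.6556 0.1248 0.011 ]
dark [200.7128 391.2819] [194 383  15  17 188] [0.5725 0.3054 0.011 ]
gray [273.4648 272.8198] [ 190  203  166  134 6631]
gray [432.1208 236.4535] [422 217  21  36 505]
gray [407.3528 274.9871] [399 262  17  25 309]
gray [366.8103 328.253 ] [360 318  14  21 253]
gray [314.9286 356.0253] [305 336  21  39 672]
gray [200.5241 390.0069] [195 383  12  15 145]
```

```bash
python3 - <<'E'
from h import *
from plant import cams
f,g=cams.grab_frame("scene"),cams.grab_frame("side")
np.set_printoptions(precision=4,suppress=True)
D={"S":((268,184.9),(432.1,236.5),.042),"Q":((318.8,200),(407.35,275),.026),"P":((380.9,219.8),(366.8,328.2),.018),"R":((420.7,241.1),(314.9,356),.034)}
for k,(u,v,z) in D.items():
    print(k,tri((f,g),(u,v)),onplane(f,u,z),onplane(g,v,z))
print(tri((f,g),((482,291),(205,410))))
E
```

```text
S [ 0.4344 -0.1978  0.0368] [ 0.4394 -0.1946  0.042 ] [ 0.4321 -0.192   0.042 ]
Q [ 0.4296 -0.0722  0.0271] [ 0.4293 -0.072   0.026 ] [ 0.4299 -0.0743  0.026 ]
P [0.4311 0.0786 0.0211] [0.4294 0.0787 0.018 ] [0.4321 0.0752 0.018 ]
R [0.4647 0.1784 0.0309] [0.4673 0.1791 0.034 ] [0.4631 0.1798 0.034 ]
[0.5387 0.3288 0.0239]
```

```bash
cat >> h.py <<'E'
from scipy.spatial.transform import Rotation as Ro
def Rt(q): return Ro.from_quat([q[1],q[2],q[3],q[0]]).as_matrix()
def st():
    from plant import readout
    s=readout.state();np.set_printoptions(precision=4,suppress=True)
    R=Rt(s["tool_rot"]);print("t",s["time"],"tcp",s["tool_pos"],"F",s["contact_force"],"w",s["gripper_width"]);print("Rt",R.tolist() if 0 else R);print("q",s["joint_pos"])
    return s,R
def move(tgt,jaw=None):
    "cm in tool axes to go to tgt at present orientation"
    s,R=st();print("slide cm",100*R.T@(np.array(tgt)-s["tool_pos"]))
E
python3 - <<'E'
from h import *
s,R=st()
# yaw needed so tool z || row normal (0.998,-0.06)
n=np.array([.998,-.06,0])
for sg in(1,-1):
    v=R.T@(sg*n); print("yaw deg",np.degrees(np.arctan2(v[0],v[2])))
    Y=R@Ro.from_euler('y',np.arctan2(v[0],v[2])).as_matrix()
    print(Y, "slide after", 100*Y.T@(np.array([.465,.179,.2])-s["tool_pos"]))
E
```

```text
t 0.35 tcp [0.1833 0.5974 0.242 ] F [-0.2066  0.1755  0.3325] w 1.0032901294313765
Rt [[ 0.956  -0.0002  0.2934]
 [-0.2934 -0.0004  0.956 ]
 [-0.0001 -1.     -0.0005]]
q [ 1.154   0.0529  1.6132  0.      1.476  -0.119 ]
yaw deg 76.37738120048297
[[-0.06   -0.0002  0.9982]
 [-0.9982 -0.0004 -0.06  ]
 [ 0.0005 -1.     -0.0002]] slide after [40.0674  4.214  30.6283]
yaw deg -103.62261879951703
[[ 0.06   -0.0002 -0.9982]
 [ 0.9982 -0.0004  0.06  ]
 [-0.0005 -1.      0.0002]] slide after [-40.0674   4.214  -30.6283]
```

play_rows --pt "0 0 0" --pt "0 0 0" --pt "0 0 0" --pt "0 0 0" --pt "0 0 0" --pt "0 0 0" --pt "0 0 0" --pt "0 0 0" --pt "0 0 0" --pt "1 0 1" --pt "2 0 2" --pt "3 0 2" --yaw '[8.5, 8.5, 8.5, 8.5, 8.5, 8.5, 8.5, 8.5, 8.4, 0, 0, 0]' --grip '[-1, -1, -1, -1, -1, -1, -1, -1, -1, -1, -1, -1]'

```text
time: 1.55
tool_pos: [0.2304, 0.5338, 0.2422]
tool_rot: [-0.486, 0.486, -0.514, 0.514]
contact_force: [0.7, -0.3, 0.9]
gripper_width: 0.996
```

play_rows --pt "3 0 2.5" --pt "3 0 2.5" --pt "3 0 2.5" --pt "3 0 2.5" --pt "3 0 2.5" --pt "3 0 2.5" --pt "3 0 2.5" --pt "3 0 2.5" --pt "3 0 2.5" --pt "2 0 1" --pt "1 0 0" --pt "0 0 0" --yaw '[0, 0, 0, 0, 0, 0, 0, 0, 0, 0, 0, 0]' --grip '[-1, -1, -1, -1, -1, -1, -1, -1, -1, -1, -1, -1]'

```text
time: 2.75
tool_pos: [0.4459, 0.2197, 0.2422]
tool_rot: [0.484, -0.485, 0.515, -0.515]
contact_force: [0.4, 1.2, 0.9]
gripper_width: 1.002
```

```bash
cat >> h.py <<'E'
def wcam():
    from plant import readout,cams
    s=readout.state();f=cams.grab_frame("wrist")
    T=np.eye(4);T[:3,:3]=Rt(s["tool_rot"]);T[:3,3]=s["tool_pos"]
    W=np.linalg.inv(T@f["mount"]);f["R"]=W[:3,:3];f["t"]=W[:3,3]
    return f
E
python3 - <<'E'
from h import *
move([.465,.179,.2])
f=wcam();cv2.imwrite('pics/w1.png',f["image"][:,:,::-1])
for X in ([.465,.179,0],[.465,.179,.068],[.431,.078,.036]): print(proj(f,X))
E
```

```text
t 2.75 tcp [0.4459 0.2197 0.2422] F [0.3505 1.2389 0.9359] w 1.0015395731598278
Rt [[-0.0608 -0.0003  0.9981]
 [-0.9981 -0.     -0.0608]
 [ 0.     -1.     -0.0003]]
q [ 0.308  -0.2605  1.9033  0.0001  1.4991  0.3688]
slide cm [3.9497 4.22   2.1564]
[343.0346 244.1576]
[346.9461 268.2955]
[316.626  347.7952]
```

View pics/w1.png

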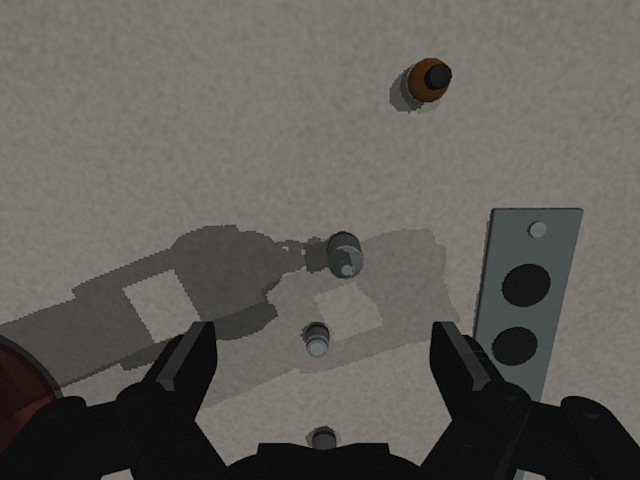

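The R nose at (347,269) and P nose at (317,348) fall within 1 px of the prediction. Going to R.

play_rows --pt "1 2 0.6" --pt "1.5 3 0.8" --pt "1.5 3 0.8" --pt "0 3 0" --pt "0 3 0" --pt "0 2.6 0" --pt "0 2 0" --pt "0 1.5 0" --pt "0 1 0" --pt "0 0.5 0" --pt "0 0 0" --pt "0 0 0" --yaw '[0, 0, 0, 0, 0, 0, 0, 0, 0, 0, 0, 0]' --grip '[-1, -1, -1, -1, -1, -1, -1, -1, -1, -1, -1, -1]'

```text
time: 4.0
tool_pos: [0.4662, 0.1801, 0.0271]
tool_rot: [-0.485, 0.484, -0.514, 0.515]
contact_force: [0.3, 0.6, -0.2]
gripper_width: 1.0
```

```bash
python3 - <<'E'
from h import *
move([.465,.179,.026])
f=wcam();cv2.imwrite('pics/w2.png',f["image"][:,:,::-1])
E
```

```text
t 4.0 tcp [0.4662 0.1801 0.0271] F [ 0.2507  0.5734 -0.1584] w 0.9998657388631738
Rt [[-0.0597  0.0015  0.9982]
 [-0.9982  0.0004 -0.0597]
 [-0.0005 -1.      0.0015]]
q [ 0.2196 -0.003   2.0583  0.0001  1.0848  0.2793]
slide cm [ 0.1166  0.1139 -0.1182]
```

View pics/w2.png

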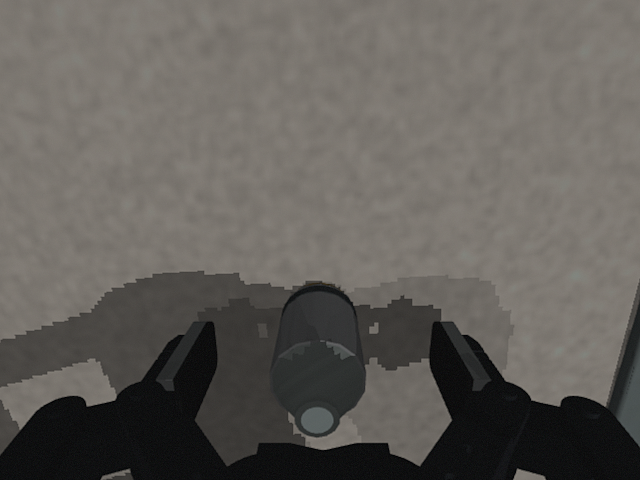

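play_rows --pt "0.1 0.1 -0.1" --pt "0 0 0" --pt "0 0 0" --pt "0 0 0" --pt "0 0 0" --pt "0 0 0" --pt "0 0 0" --pt "0 0 0" --pt "0 0 0" --pt "0 0 0" --yaw '[0, 0, 0, 0, 0, 0, 0, 0, 0, 0]' --grip '[-0.5, -0.2, 0, 0.1, 0.2, 0.4, 0.6, 1, 1, 1]'

```text
time: 5.05
tool_pos: [0.4648, 0.1788, 0.0256]
tool_rot: [-0.485, 0.485, -0.515, 0.515]
contact_force: [-0.9, 0.4, 4.1]
gripper_width: 0.38
```

```bash
python3 - <<'E'
from h import *
s,R=st()
f=wcam();cv2.imwrite('pics/w3.png',f["image"][:,:,::-1])
E
```

```text
t 5.05 tcp [0.4648 0.1788 0.0256] F [-0.9017  0.3559  4.077 ] w 0.3798884055350603
Rt [[-0.0604  0.0003  0.9982]
 [-0.9982  0.     -0.0604]
 [-0.0001 -1.      0.0003]]
q [ 0.2176 -0.0038  2.0623 -0.      1.0828  0.2781]
```

View pics/w3.png

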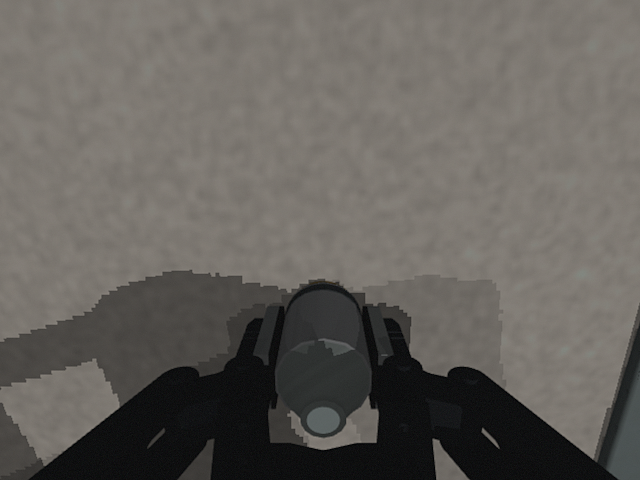

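Gripped (width matches 34 mm). Lifting and carrying R to seat three.

play_rows --pt "0 -0.5 0" --pt "0 -1.5 0" --pt "0 -2 0" --pt "0 -2 0" --pt "0 -1.5 0" --pt "0.6 0 1" --pt "1.5 0 2.5" --pt "2 0 3.5" --pt "2.5 0 4" --pt "2.5 0 4" --pt "1.5 0 2.8" --pt "1 0 1.7" --yaw '[0, 0, 0, 0, 0, 0, 0, 0, 0, 0, 0, 0]' --grip '[1, 1, 1, 1, 1, 1, 1, 1, 1, 1, 1, 1]'

```text
time: 6.3
tool_pos: [0.6539, 0.0486, 0.0986]
tool_rot: [0.484, -0.485, 0.516, -0.515]
contact_force: [0.1, 0.5, -1.2]
gripper_width: 0.387
```

play_rows --pt "0 0 0" --pt "0 0 0" --pt "0 0 0" --yaw '[0, 0, 0]' --grip '[1, 1, 1]'

```text
time: 6.6
tool_pos: [0.651, 0.0516, 0.0992]
tool_rot: [0.484, -0.485, 0.515, -0.514]
contact_force: [-0.3, 0.4, -1.1]
gripper_width: 0.381
```

```bash
python3 - <<'E'
from h import *
move([.6526,.0506,.0376])
f=wcam();cv2.imwrite('pics/w4.png',f["image"][:,:,::-1])
print(proj(f,[.6526,.0506,.011]))
im=cv2.GaussianBlur(f["image"],(3,3),0)
for y,z in((.1252,.011),):print(proj(f,[.657,y,z]))
E
```

```text
t 6.6 tcp [0.651  0.0516 0.0992] F [-0.2897  0.4227 -1.0731] w 0.38137410877165273
Rt [[-0.0599 -0.0021  0.9982]
 [-0.9982  0.0002 -0.0599]
 [-0.0001 -1.     -0.0022]]
q [-0.0349  0.2403  1.6537  0.0002  1.2497  0.025 ]
slide cm [0.0899 6.1553 0.1763]
[325.1967 262.4859]
[325.3454 139.3946]
```

View pics/w4.png

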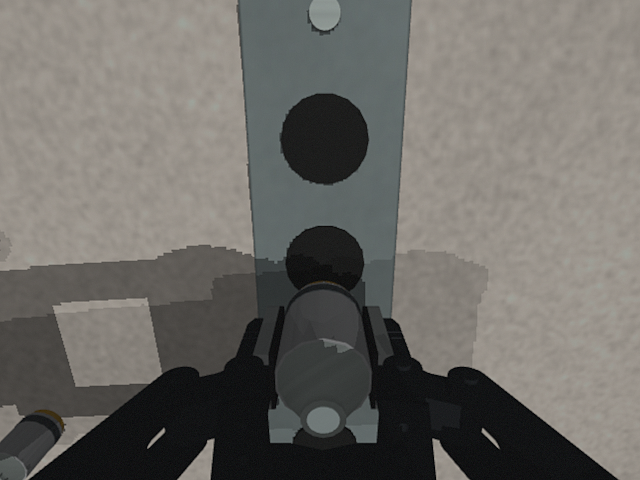

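The predicted seat centres (325,139) and (325,262) match the picture. Lowering.

play_rows --pt "0.1 1 0.2" --pt "0 1.5 0" --pt "0 1.5 0" --pt "0 1 0" --pt "0 0.5 0" --pt "0 0.3 0" --pt "0 0.2 0" --pt "0 0 0" --pt "0 0 0" --yaw '[0, 0, 0, 0, 0, 0, 0, 0, 0]' --grip '[1, 1, 1, 1, 1, 1, 1, 1, 1]'

```text
time: 7.55
tool_pos: [0.6547, 0.05, 0.041]
tool_rot: [-0.485, 0.484, -0.515, 0.515]
contact_force: [-0.1, -1.2, -1.3]
gripper_width: 0.384
```

```bash
python3 - <<'E'
from h import *
move([.6526,.0506,.0366])
f=wcam()
uv=(323,419)
s=f;print(proj(f,[.6526,.0506,.079]))
E
```

```text
t 7.55 tcp [0.6547 0.05   0.041 ] F [-0.0843 -1.1548 -1.3478] w 0.3835006448173653
Rt [[-0.0605  0.0012  0.9982]
 [-0.9982 -0.     -0.0605]
 [-0.     -1.      0.0012]]
q [-0.037   0.3164  1.6699  0.      1.1541  0.0235]
slide cm [-0.0482  0.4378 -0.2119]
[315.136  403.8497]
```

play_rows --pt "-0.1 0.2 -0.2" --pt "0 0.1 0" --pt "0 0.1 0" --pt "0 0 0" --pt "0 0 0" --yaw '[0, 0, 0, 0, 0]' --grip '[1, 1, 1, 1, 1]'

```text
time: 8.1
tool_pos: [0.6523, 0.0512, 0.0366]
tool_rot: [0.485, -0.485, 0.515, -0.515]
contact_force: [-1.6, 0.4, 2.3]
gripper_width: 0.383
```

Contact felt (Fz −1.3 → +2.3), so I'm releasing.

play_rows --pt "0 0 0" --pt "0 0 0" --pt "0 0 0" --pt "0 0 0" --pt "0 -0.5 0" --pt "0 -1.5 0" --pt "0 -2.5 0" --pt "0 -3 0" --pt "0 -3 0" --pt "0 -1.5 0" --yaw '[0, 0, 0, 0, 0, 0, 0, 0, 0, 0]' --grip '[0.1, -0.1, -0.5, -1, -1, -1, -1, -1, -1, -1]'

```text
time: 9.1
tool_pos: [0.6542, 0.0511, 0.1616]
tool_rot: [-0.486, 0.483, -0.513, 0.517]
contact_force: [-0.2, -0.1, -0.5]
gripper_width: 1.001
```

```bash
python3 - <<'E'
from h import *
from plant import cams
move([.431,.078,.15])
f=cams.grab_frame("scene");g=cams.grab_frame("side")
a=cv2.resize(f["image"][150:350,220:500],(560,400));b=cv2.resize(g["image"][190:440,180:460],None,fx=1,fy=1)
cv2.imwrite('pics/s5.png',a[:,:,::-1]);cv2.imwrite('pics/d5.png',g["image"][:,:,::-1])
print(proj(g,[.6526,.0506,.045]))
E
```

```text
t 9.1 tcp [0.6542 0.0511 0.1616] F [-0.1969 -0.1408 -0.4868] w 1.0006572630563302
Rt [[-0.0603  0.0069  0.9982]
 [-0.9982 -0.0002 -0.0603]
 [-0.0002 -1.      0.0069]]
q [-0.0353  0.1797  1.6127 -0.      1.3423  0.0251]
slide cm [ -1.3346   1.0045 -22.4503]
[268.0649 259.1927]
```

View pics/d5.png

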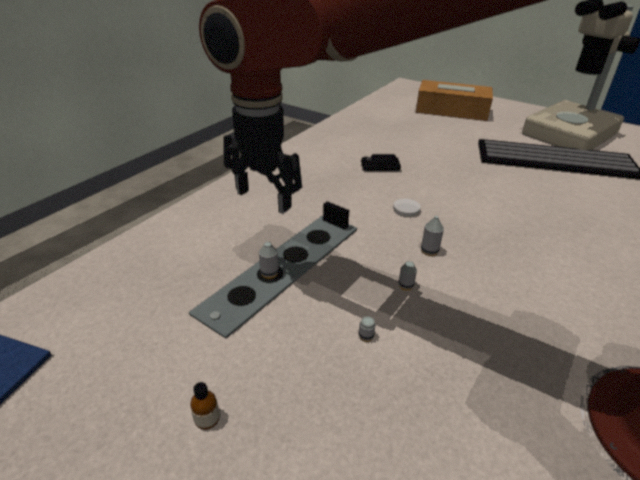

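R stands on seat three at (269,260), against a predicted (268,259). P is next.

play_rows --pt "0 0 -1" --pt "-0.1 0 -2.5" --pt "-0.2 0 -3.5" --pt "-0.2 0 -4" --pt "-0.2 0 -4" --pt "-0.2 0 -3.5" --pt "-0.2 0 -2.5" --pt "-0.2 0 -1.4" --pt "0 2 0" --pt "0 3 0" --pt "0 2 0" --pt "0 0 0" --yaw '[0, 0, 0, 0, 0, 0, 0, 0, 0, 0, 0, 0]' --grip '[-1, -1, -1, -1, -1, -1, -1, -1, -1, -1, -1, -1]'

```text
time: 10.4
tool_pos: [0.4244, 0.0777, 0.0807]
tool_rot: [0.482, -0.488, 0.518, -0.512]
contact_force: [-0.8, -0.3, 0.2]
gripper_width: 1.0
```

play_rows --pt "0 0 0" --pt "0 0 0" --yaw '[0, 0]' --grip '[-1, -1]'

```text
time: 10.6
tool_pos: [0.4298, 0.0777, 0.087]
tool_rot: [-0.485, 0.484, -0.515, 0.515]
contact_force: [1.3, 0.1, -0.3]
gripper_width: 0.997
```

```bash
python3 - <<'E'
from h import *
move([.431,.078,.017])
f=wcam();cv2.imwrite('pics/w6.png',f["image"][:,:,::-1])
print(proj(f,[.431,.078,.036]),proj(f,[.430,-.072,.052]))
E
```

```text
t 10.6 tcp [0.4298 0.0777 0.087 ] F [ 1.3347  0.1354 -0.2669] w 0.9965219125633725
Rt [[-0.0604  0.0009  0.9982]
 [-0.9982  0.     -0.0604]
 [-0.0001 -1.      0.0009]]
q [ 0.0081 -0.268   2.1789 -0.      1.2297  0.0685]
slide cm [-0.0405  6.9967  0.1161]
[324.4138 285.122 ] [337.0922 514.9027]
```

View pics/w6.png

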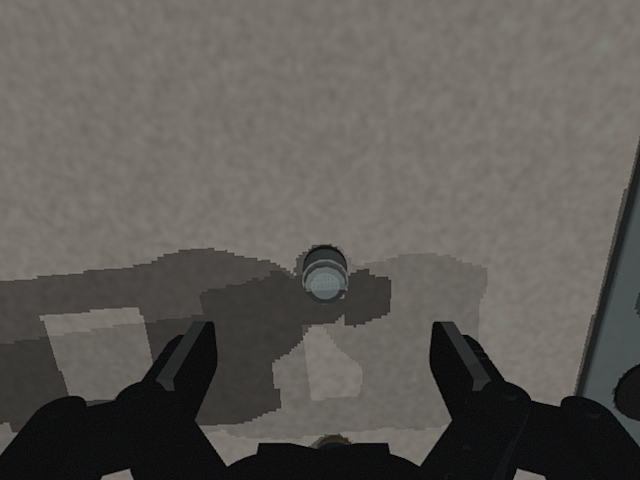

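The P nose is at (325,286), 1 px off the prediction. Descending and gripping.

play_rows --pt "0 1.5 0.1" --pt "0 2 0" --pt "0 1.5 0" --pt "0 1 0" --pt "0 0.6 0" --pt "0 0.3 0" --pt "0 0.1 0" --pt "0 0 0" --pt "0 0 0" --pt "0 0 0" --yaw '[0, 0, 0, 0, 0, 0, 0, 0, 0, 0]' --grip '[-1, -1, -1, -1, -1, -0.6, -0.3, 0, 0, 0]'

```text
time: 11.65
tool_pos: [0.4308, 0.0776, 0.0168]
tool_rot: [-0.485, 0.484, -0.515, 0.515]
contact_force: [-0.1, -0.2, 0.2]
gripper_width: 0.496
```

```bash
python3 - <<'E'
from h import *
move([.431,.078,.017])
f=wcam();cv2.imwrite('pics/w7.png',f["image"][:,:,::-1])
E
```

```text
t 11.65 tcp [0.4308 0.0776 0.0168] F [-0.1391 -0.1691  0.2457] w 0.4957197094959356
Rt [[-0.0604  0.001   0.9982]
 [-0.9982 -0.     -0.0604]
 [-0.     -1.      0.001 ]]
q [ 0.0079 -0.1395  2.2073 -0.      1.0727  0.0683]
slide cm [-0.0394 -0.0194  0.013 ]
```

View pics/w7.png

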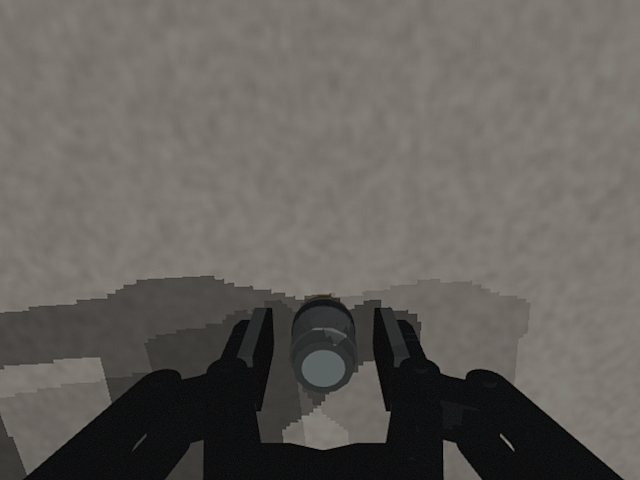

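play_rows --pt "0 0 0" --pt "0 0 0" --pt "0 0 0" --pt "0 0 0" --pt "0 -1 0" --pt "0 -2.5 0" --pt "0 -3 0" --pt "0 -2 0" --pt "0 0 0" --yaw '[0, 0, 0, 0, 0, 0, 0, 0, 0]' --grip '[0.3, 0.6, 1, 1, 1, 1, 1, 1, 1]'

```text
time: 12.6
tool_pos: [0.4327, 0.0777, 0.1048]
tool_rot: [-0.487, 0.483, -0.513, 0.517]
contact_force: [0.4, 0.7, -1.7]
gripper_width: 0.282
```

play_rows --pt "0.8 0 1" --pt "1.6 0 2" --pt "2.2 0 3" --pt "2.5 0 3.5" --pt "2.5 0 3.5" --pt "2.4 0 3.5" --pt "2.2 0 3" --pt "1.5 0 2" --pt "0.7 0 0.8" --pt "0 0 0" --pt "0 0 0" --pt "0 0 0" --yaw '[0, 0, 0, 0, 0, 0, 0, 0, 0, 0, 0, 0]' --grip '[1, 1, 1, 1, 1, 1, 1, 1, 1, 1, 1, 1]'

```text
time: 13.8
tool_pos: [0.642, -0.0986, 0.1005]
tool_rot: [0.485, -0.485, 0.515, -0.514]
contact_force: [-0.6, -0.3, -1.4]
gripper_width: 0.281
```

```bash
python3 - <<'E'
from h import *
move([.6436,-.0989,.028])
f=wcam();cv2.imwrite('pics/w8.png',f["image"][:,:,::-1])
for X in([.6436,-.0989,.011],[.6482,-.024,.011],[.6526,.0506,.079]):print(proj(f,X))
E
```

```text
t 13.8 tcp [ 0.642  -0.0986  0.1005] F [-0.6324 -0.3116 -1.3591] w 0.28136957150966724
Rt [[-0.0596 -0.0017  0.9982]
 [-0.9982  0.0006 -0.0596]
 [-0.0005 -1.     -0.0017]]
q [-0.267   0.2309  1.6624  0.0002  1.25   -0.2074]
slide cm [0.0199 7.2498 0.1782]
[325.1705 260.7018]
[325.6743 137.4419]
[327.2044 -87.1768]
```

View pics/w8.png

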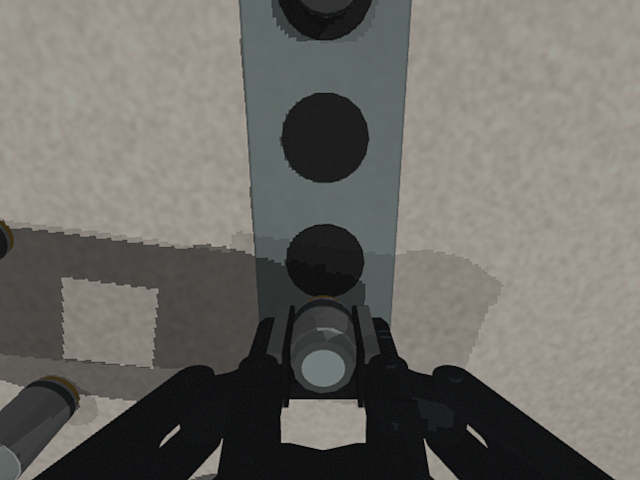

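Seat one is at (325,260), as predicted. Lowering P.

play_rows --pt "0 1.5 0.1" --pt "0 2 0" --pt "0 1.5 0" --pt "0 1 0" --pt "0 0.5 0" --pt "0 0.3 0" --pt "0 0.1 0" --pt "0 0.1 0" --pt "0 0.1 0" --pt "0 0 0" --pt "0 0 0" --yaw '[0, 0, 0, 0, 0, 0, 0, 0, 0, 0, 0]' --grip '[1, 1, 1, 1, 1, 1, 1, 1, 1, 1, 1]'

```text
time: 14.95
tool_pos: [0.6443, -0.0997, 0.0306]
tool_rot: [-0.485, 0.485, -0.515, 0.515]
contact_force: [0.1, -0.5, -1.3]
gripper_width: 0.282
```

play_rows --pt "0 0.1 0" --pt "0 0.1 0" --pt "0 0.1 0" --pt "0 0 0" --pt "0 0 0" --yaw '[0, 0, 0, 0, 0]' --grip '[1, 1, 1, 1, 1]'

```text
time: 15.45
tool_pos: [0.6442, -0.0996, 0.0278]
tool_rot: [-0.485, 0.485, -0.515, 0.515]
contact_force: [-2.9, 0.6, 3.0]
gripper_width: 0.28
```

play_rows --pt "0 0 0" --pt "0 0 0" --pt "0 0 0" --pt "0 0 0" --pt "0 -0.5 0" --pt "0 -1.5 0" --pt "0 -2.5 0" --pt "0 -3 0" --pt "0 -3 0" --pt "0 -1 0" --pt "0 0 0" --yaw '[0, 0, 0, 0, 0, 0, 0, 0, 0, 0, 0]' --grip '[0.3, 0.1, -0.3, -1, -1, -1, -1, -1, -1, -1, -1]'

```text
time: 16.55
tool_pos: [0.6457, -0.1, 0.1457]
tool_rot: [-0.486, 0.484, -0.513, 0.517]
contact_force: [1.0, -0.3, -0.8]
gripper_width: 1.003
```

```bash
python3 - <<'E'
from h import *
from plant import cams
move([.430,-.073,.085])
g=cams.grab_frame("side")
cv2.imwrite('pics/d9.png',cv2.resize(g["image"][190:340,180:460],None,fx=2.5,fy=2.5)[:,:,::-1])
p=proj(g,[.6436,-.0989,.029]);print(p,(p-[180,190])*2.5)
E
```

```text
t 16.55 tcp [ 0.6457 -0.1     0.1457] F [ 1.0483 -0.2824 -0.8201] w 1.0031188688228452
Rt [[-0.0604  0.0054  0.9982]
 [-0.9982 -0.0015 -0.0603]
 [ 0.0012 -1.      0.0055]]
q [-0.2675  0.1888  1.6303  0.      1.3169 -0.2071]
slide cm [ -1.4027   5.9462 -21.7286]
[317.3963 229.399 ] [343.4909  98.4976]
```

View pics/d9.png

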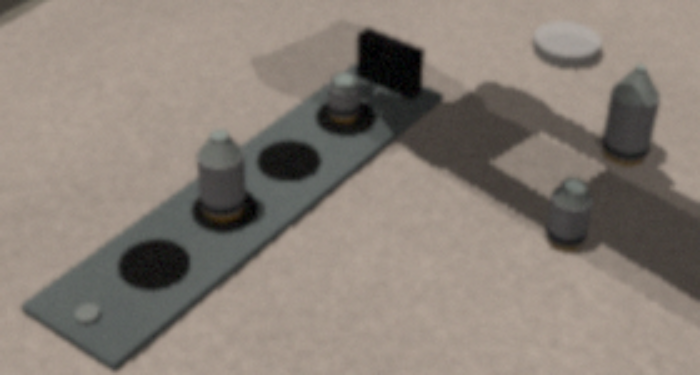

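P stands upright on seat one, next to the stop (crop 344,98, as predicted). Q is next.

play_rows --pt "0 0 -1" --pt "-0.1 0 -2.5" --pt "-0.2 0 -3.5" --pt "-0.2 0 -4" --pt "-0.2 0 -4" --pt "-0.2 0 -3.5" --pt "-0.3 0 -2.2" --pt "-0.2 0 -1" --pt "0 2 0" --pt "0 2.5 0" --pt "0 0 0" --pt "0 0 0" --yaw '[0, 0, 0, 0, 0, 0, 0, 0, 0, 0, 0, 0]' --grip '[-1, -1, -1, -1, -1, -1, -1, -1, -1, -1, -1, -1]'

```text
time: 17.8
tool_pos: [0.4278, -0.0723, 0.0965]
tool_rot: [0.484, -0.485, 0.516, -0.514]
contact_force: [0.6, 0.8, 0.3]
gripper_width: 1.0
```

play_rows --pt "0 0 0" --pt "0 0 0" --yaw '[0, 0]' --grip '[-1, -1]'

```text
time: 18.0
tool_pos: [0.4293, -0.0728, 0.0986]
tool_rot: [-0.485, 0.484, -0.514, 0.516]
contact_force: [-0.2, -0.3, -0.8]
gripper_width: 0.999
```

```bash
python3 - <<'E'
from h import *
move([.430,-.073,.021])
f=wcam();cv2.imwrite('pics/w10.png',f["image"][:,:,::-1])
print(proj(f,[.430,-.073,.052]))
E
```

```text
t 18.0 tcp [ 0.4293 -0.0728  0.0986] F [-0.2173 -0.261  -0.7998] w 0.9985280903484804
Rt [[-0.0604  0.002   0.9982]
 [-0.9982 -0.0007 -0.0604]
 [ 0.0006 -1.      0.002 ]]
q [-0.3393 -0.29    2.1751  0.      1.2545 -0.2789]
slide cm [0.0069 7.7567 0.0553]
[323.3713 289.4632]
```

View pics/w10.png

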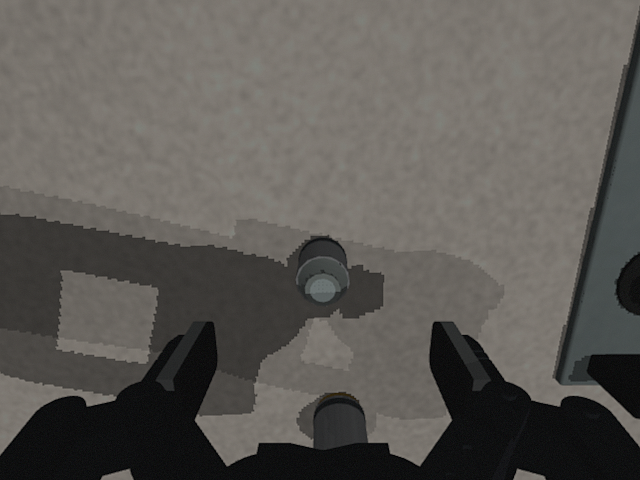

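The Q nose is at (322,289), as predicted. Descending and gripping.

play_rows --pt "0 1.5 0" --pt "0 2 0" --pt "0 1.8 0" --pt "0 1.2 0" --pt "0 0.7 0" --pt "0 0.4 0" --pt "0 0.2 0" --pt "0 0 0" --pt "0 0 0" --pt "0 0 0" --pt "0 0 0" --pt "0 0 0" --yaw '[0, 0, 0, 0, 0, 0, 0, 0, 0, 0, 0, 0]' --grip '[-1, -1, -1, -1, -1, -0.6, -0.3, 0, 0.2, 0.4, 1, 1]'

```text
time: 19.25
tool_pos: [0.4291, -0.0728, 0.0202]
tool_rot: [-0.485, 0.484, -0.514, 0.515]
contact_force: [-0.5, 1.5, 5.7]
gripper_width: 0.334
```

```bash
python3 - <<'E'
from h import *
move([.6482,-.0240,.1])
f=wcam();cv2.imwrite('pics/w11.png',f["image"][:,:,::-1])
E
```

```text
t 19.25 tcp [ 0.4291 -0.0728  0.0202] F [-0.5102  1.499   5.7359] w 0.33427046552390016
Rt [[-0.0604  0.0015  0.9982]
 [-0.9982 -0.0005 -0.0603]
 [ 0.0004 -1.      0.0015]]
q [-0.3393 -0.1536  2.2128 -0.      1.0808 -0.279 ]
slide cm [-6.1884 -7.9534 21.588 ]
```

View pics/w11.png

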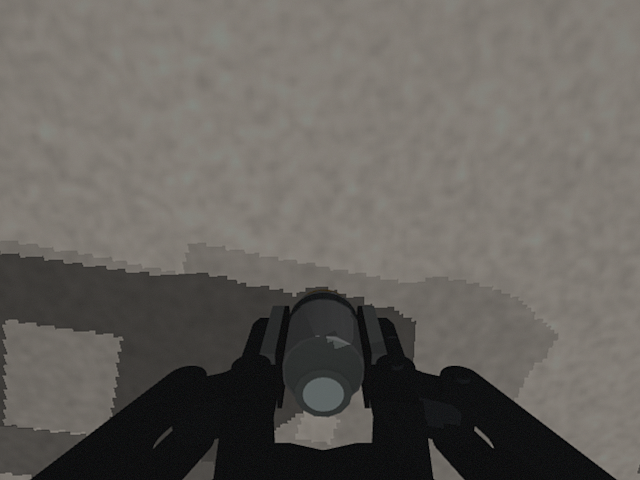

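play_rows --pt "0 -0.5 0" --pt "0 -2 0" --pt "0 -3 0" --pt "0 -3 0" --pt "-0.5 0 2" --pt "-0.8 0 3" --pt "-1 0 3.5" --pt "-1 0 3.5" --pt "-1 0 3.5" --pt "-0.9 0 3" --pt "-0.6 0 2" --pt "-0.4 0 1" --yaw '[0, 0, 0, 0, 0, 0, 0, 0, 0, 0, 0, 0]' --grip '[1, 1, 1, 1, 1, 1, 1, 1, 1, 1, 1, 1]'

```text
time: 20.5
tool_pos: [0.6474, -0.0231, 0.1033]
tool_rot: [0.484, -0.485, 0.515, -0.514]
contact_force: [0.2, 0.0, -1.5]
gripper_width: 0.335
```

play_rows --pt "0 0 0" --pt "0 0 0" --pt "0 0 0" --yaw '[0, 0, 0]' --grip '[1, 1, 1]'

```text
time: 20.8
tool_pos: [0.6455, -0.0239, 0.1039]
tool_rot: [0.484, -0.485, 0.515, -0.515]
contact_force: [1.3, 0.6, -1.1]
gripper_width: 0.336
```

```bash
python3 - <<'E'
from h import *
move([.6482,-.0240,.0312])
f=wcam();cv2.imwrite('pics/w12.png',f["image"][:,:,::-1])
for X in([.6482,-.024,.011],[.6526,.0506,.079]):print(proj(f,X))
E
```

```text
t 20.8 tcp [ 0.6455 -0.0239  0.1039] F [ 1.3017  0.6221 -1.0527] w 0.33563566125080563
Rt [[-0.0608 -0.0013  0.9982]
 [-0.9982  0.     -0.0608]
 [ 0.     -1.     -0.0013]]
q [-0.152   0.2191  1.67   -0.0002  1.2538 -0.0911]
slide cm [-0.0022  7.2715  0.2813]
[326.741  258.4797]
[328.4655 144.583 ]
```

View pics/w12.png

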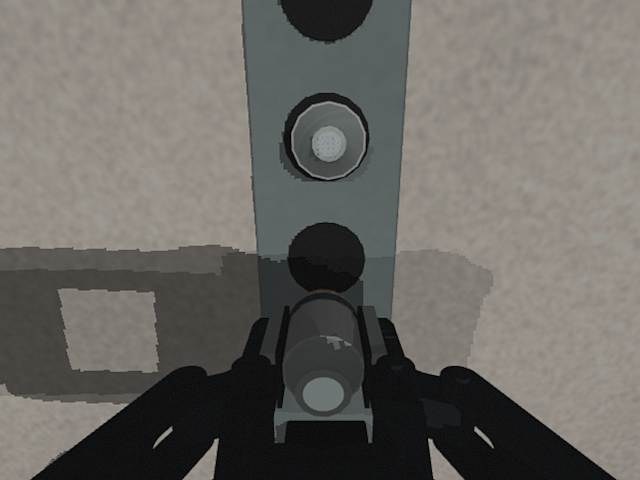

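R sits centred: its nose is at (328,144), as predicted. Lowering Q.

play_rows --pt "0 1.5 0.2" --pt "0 2 0" --pt "0 1.5 0" --pt "0 1 0" --pt "0 0.5 0" --pt "0 0.3 0" --pt "0 0.2 0" --pt "0 0.1 0" --pt "0 0 0" --pt "0 0 0" --yaw '[0, 0, 0, 0, 0, 0, 0, 0, 0, 0]' --grip '[1, 1, 1, 1, 1, 1, 1, 1, 1, 1]'

```text
time: 21.85
tool_pos: [0.6491, -0.0238, 0.0339]
tool_rot: [-0.485, 0.484, -0.515, 0.515]
contact_force: [0.6, 0.5, -1.5]
gripper_width: 0.328
```

play_rows --pt "0 0.1 0" --pt "0 0.1 0" --pt "0 0.1 0" --pt "0 0 0" --pt "0 0 0" --yaw '[0, 0, 0, 0, 0]' --grip '[1, 1, 1, 1, 1]'

```text
time: 22.35
tool_pos: [0.6489, -0.0238, 0.0312]
tool_rot: [-0.485, 0.485, -0.515, 0.515]
contact_force: [-3.7, -0.4, 4.7]
gripper_width: 0.33
```

Contact felt, so I'm releasing.

play_rows --pt "0 0 0" --pt "0 0 0" --pt "0 0 0" --pt "0 0 0" --pt "0 -0.5 0" --pt "0 -1.5 0" --pt "0 -2.5 0" --pt "0 -3 0" --pt "0 -3 0" --pt "0 -2 0" --pt "0 -1 0" --pt "0 0 0" --yaw '[0, 0, 0, 0, 0, 0, 0, 0, 0, 0, 0, 0]' --grip '[0.2, 0, -0.4, -1, -1, -1, -1, -1, -1, -1, -1, -1]'

```text
time: 23.55
tool_pos: [0.65, -0.0239, 0.1683]
tool_rot: [-0.486, 0.484, -0.514, 0.516]
contact_force: [0.2, -0.2, 0.3]
gripper_width: 1.003
```

```bash
python3 - <<'E'
from h import *
move([.435,-.196,.12])
E
```

```text
t 23.55 tcp [ 0.65   -0.0239  0.1683] F [ 0.1874 -0.1987  0.27  ] w 1.0026233910282198
Rt [[-0.0604  0.0047  0.9982]
 [-0.9982 -0.0007 -0.0604]
 [ 0.0004 -1.      0.0047]]
q [-0.1512  0.1622  1.6208  0.      1.3539 -0.0907]
slide cm [ 18.4701   4.7434 -20.4433]
```

play_rows --pt "0.8 0 -1" --pt "1.7 0 -2" --pt "2.5 0 -2.5" --pt "2.8 0 -3" --pt "2.8 0 -3" --pt "2.6 0 -3" --pt "2.3 0 -2.5" --pt "1.7 0 -2" --pt "0.8 0 -1" --pt "0.5 0 -0.4" --pt "0 0 0" --pt "0 0 0" --yaw '[0, 0, 0, 0, 0, 0, 0, 0, 0, 0, 0, 0]' --grip '[-1, -1, -1, -1, -1, -1, -1, -1, -1, -1, -1, -1]'

```text
time: 24.75
tool_pos: [0.4343, -0.1957, 0.1651]
tool_rot: [0.485, -0.485, 0.515, -0.515]
contact_force: [0.6, -0.2, -0.3]
gripper_width: 1.003
```

```bash
python3 - <<'E'
from h import *
move([.435,-.196,.033])
f=wcam();cv2.imwrite('pics/w13.png',f["image"][:,:,::-1])
print(proj(f,[.435,-.196,.084]))
E
```

```text
t 24.75 tcp [ 0.4343 -0.1957  0.1651] F [ 0.5943 -0.1709 -0.3304] w 1.0030006536914036
Rt [[-0.0598 -0.0001  0.9982]
 [-0.9982  0.0005 -0.0598]
 [-0.0005 -1.     -0.0001]]
q [-0.58   -0.2544  2.0288  0.0004  1.3674 -0.5202]
slide cm [ 0.0308 13.2089  0.0706]
[323.4384 265.6857]
```

View pics/w13.png

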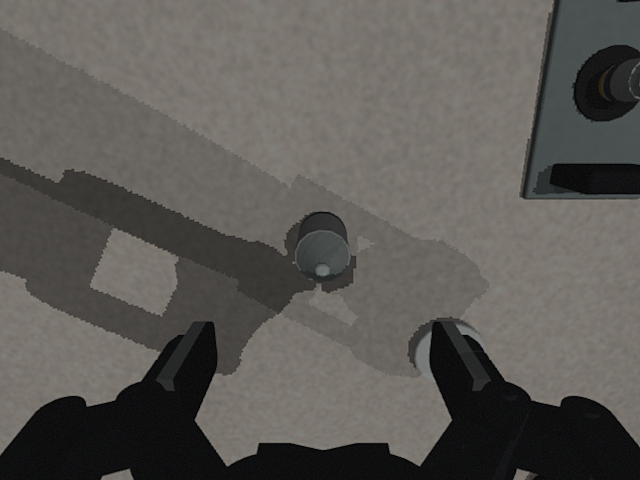

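```bash
python3 - <<'E'
from h import *
from plant import cams
f=cams.grab_frame("scene");g=cams.grab_frame("side")
print(onplane(f,(206,212),.008),onplane(g,(407,208),.008),tri((f,g),((206,212),(407,208))))
p,q=onplane(g,(393,208),.008),onplane(g,(421,208),.008);print(np.linalg.norm(p-q))
E
```

```text
[ 0.53889292 -0.31241584  0.008     ] [ 0.53731288 -0.3138257   0.008     ] [ 0.53777687 -0.3134955   0.0073882 ]
0.06528126251627697
```

The white dish at (0.538,−0.313) is well clear. The S tip at (322,270) is about 2 mm further along tool +x, so I'll correct for that and descend.

play_rows --pt "0.2 1.5 0" --pt "0 2.5 0" --pt "0 2.5 0" --pt "0 2.5 0" --pt "0 1.8 0" --pt "0 1.2 0" --pt "0 0.7 0" --pt "0 0.3 0" --pt "0 0.1 0" --pt "0 0 0" --pt "0 0 0" --yaw '[0, 0, 0, 0, 0, 0, 0, 0, 0, 0, 0]' --grip '[-1, -1, -1, -1, -1, -1, -1, -0.6, -0.3, -0.3, -0.3]'

```text
time: 26.0
tool_pos: [0.4344, -0.1985, 0.0352]
tool_rot: [-0.485, 0.485, -0.514, 0.515]
contact_force: [-0.2, 0.6, 1.2]
gripper_width: 0.648
```

```bash
python3 - <<'E'
from h import *
move([.435,-.198,.033])
f=wcam();cv2.imwrite('pics/w14.png',f["image"][:,:,::-1])
E
```

```text
t 26.0 tcp [ 0.4344 -0.1985  0.0352] F [-0.1807  0.5977  1.2432] w 0.6479301325066242
Rt [[-0.0604  0.0015  0.9982]
 [-0.9982 -0.001  -0.0604]
 [ 0.0009 -1.      0.0015]]
q [-0.5846 -0.0715  2.1085 -0.      1.1029 -0.5242]
slide cm [-0.0551  0.2185  0.0575]
```

View pics/w14.png

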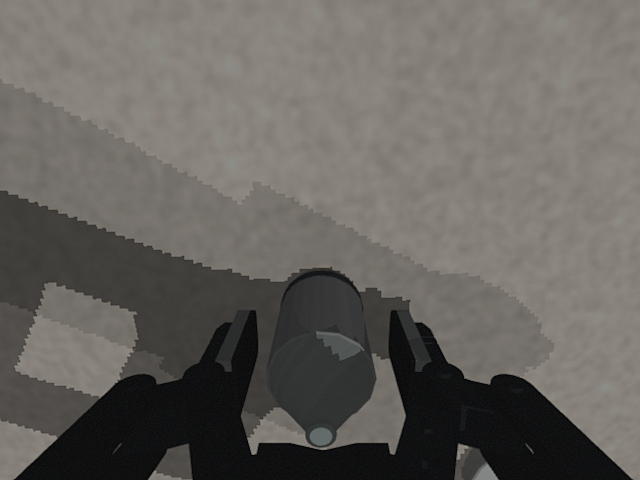

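play_rows --pt "0 0 0" --pt "0 0 0" --pt "0 0 0" --pt "0 0 0" --pt "0 0 0" --pt "0 0 0" --pt "0 -1 0" --pt "0 -2.5 0" --pt "0 -3 0" --pt "0 -2.5 0" --pt "0 -1.5 0" --pt "0 0 0" --yaw '[0, 0, 0, 0, 0, 0, 0, 0, 0, 0, 0, 0]' --grip '[-0.1, 0.1, 0.3, 0.6, 1, 1, 1, 1, 1, 1, 1, 1]'

```text
time: 27.25
tool_pos: [0.4349, -0.1988, 0.1415]
tool_rot: [-0.485, 0.484, -0.513, 0.516]
contact_force: [0.8, 0.8, -1.3]
gripper_width: 0.433
```

```bash
python3 - <<'E'
from h import *
move([.657,.1252,.13])
E
```

```text
t 27.25 tcp [ 0.4349 -0.1988  0.1415] F [ 0.8336  0.8453 -1.3133] w 0.4333035831845337
Rt [[-0.0604  0.0036  0.9982]
 [-0.9982 -0.0024 -0.0604]
 [ 0.0021 -1.      0.0038]]
q [-0.5846 -0.2275  2.0479  0.0001  1.3168 -0.5242]
slide cm [-33.6816   1.1566  20.2117]
```

play_rows --pt "-1 0 0.8" --pt "-2 0 1.4" --pt "-3 0 2" --pt "-4 0 2.4" --pt "-4 0 2.4" --pt "-4 0 2.4" --pt "-4 0 2.4" --pt "-4 0 2.2" --pt "-3.2 0 2" --pt "-2.5 0 1.2" --pt "-1.5 0 0.8" --pt "-0.5 0 0.2" --yaw '[0, 0, 0, 0, 0, 0, 0, 0, 0, 0, 0, 0]' --grip '[1, 1, 1, 1, 1, 1, 1, 1, 1, 1, 1, 1]'

```text
time: 28.45
tool_pos: [0.6552, 0.1278, 0.137]
tool_rot: [0.484, -0.486, 0.515, -0.514]
contact_force: [0.4, 0.0, -2.1]
gripper_width: 0.428
```

play_rows --pt "0 0 0" --pt "0 0 0" --pt "0 0 0" --yaw '[0, 0, 0]' --grip '[1, 1, 1]'

```text
time: 28.75
tool_pos: [0.6553, 0.1249, 0.1392]
tool_rot: [0.484, -0.484, 0.515, -0.515]
contact_force: [-0.2, -0.6, -1.9]
gripper_width: 0.429
```

```bash
python3 - <<'E'
from h import *
move([.657,.1252,.0462])
f=wcam();cv2.imwrite('pics/w15.png',f["image"][:,:,::-1])
for X in([.657,.1252,.011],[.657,.1252,.1415+.0488]):print(proj(f,X))
E
```

```text
t 28.75 tcp [0.6553 0.1249 0.1392] F [-0.2285 -0.5655 -1.916 ] w 0.4293838613259411
Rt [[-0.0618 -0.0004  0.9981]
 [-0.9981 -0.0003 -0.0618]
 [ 0.0003 -1.     -0.0004]]
q [ 0.077   0.2288  1.5955 -0.0003  1.3178  0.1389]
slide cm [-0.0398  9.3024  0.1697]
[324.7232 241.1272]
[327.5421 437.7735]
```

View pics/w15.png

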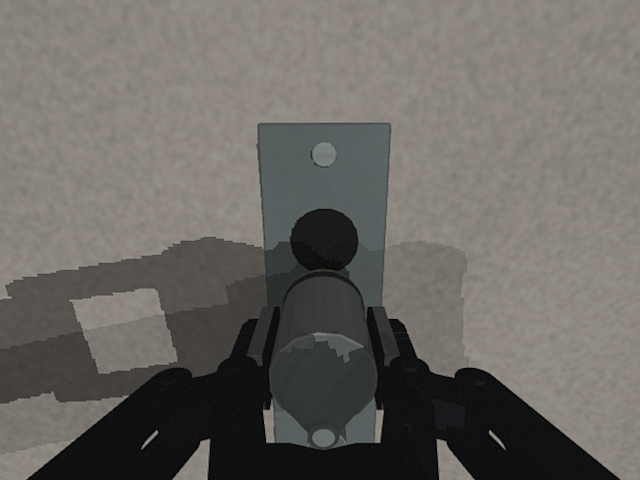

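Seat four is at (324,240), as predicted, and S is centred in the jaws. Lowering.

play_rows --pt "0 1.5 0.1" --pt "0 2 0" --pt "0 2 0" --pt "0 1.5 0" --pt "0 1 0" --pt "0 0.5 0" --pt "0 0.2 0" --pt "0 0.1 0" --pt "0 0 0" --pt "0 0 0" --pt "0 0 0" --yaw '[0, 0, 0, 0, 0, 0, 0, 0, 0, 0, 0]' --grip '[1, 1, 1, 1, 1, 1, 1, 1, 1, 1, 1]'

```text
time: 29.9
tool_pos: [0.6572, 0.1261, 0.052]
tool_rot: [-0.485, 0.484, -0.515, 0.515]
contact_force: [-0.5, 0.2, -1.6]
gripper_width: 0.43
```

play_rows --pt "0 0.2 0" --pt "0 0.2 0" --pt "0 0.1 0" --pt "0 0.1 0" --pt "0 0 0" --pt "0 0 0" --yaw '[0, 0, 0, 0, 0, 0]' --grip '[1, 1, 1, 1, 1, 1]'

```text
time: 30.5
tool_pos: [0.6569, 0.1261, 0.0459]
tool_rot: [-0.485, 0.485, -0.515, 0.515]
contact_force: [-3.8, 0.1, 3.8]
gripper_width: 0.435
```

Contact felt. Releasing and retreating up.

play_rows --pt "0 0 0" --pt "0 0 0" --pt "0 0 0" --pt "0 0 0" --pt "0 -0.5 0" --pt "0 -1.5 0" --pt "0 -2.5 0" --pt "0 -3 0" --pt "0 -3 0" --pt "0 -3 0" --pt "0 -2 0" --pt "0 -1 0" --yaw '[0, 0, 0, 0, 0, 0, 0, 0, 0, 0, 0, 0]' --grip '[0, -0.2, -0.6, -1, -1, -1, -1, -1, -1, -1, -1, -1]'

```text
time: 31.7
tool_pos: [0.6582, 0.1262, 0.2151]
tool_rot: [-0.486, 0.483, -0.513, 0.516]
contact_force: [0.3, 0.1, 0.1]
gripper_width: 0.999
```

play_rows --pt "-1 -1 0" --pt "-2 -1 0" --pt "-3 -1 0" --pt "-3 -1 0" --pt "-3 0 0" --pt "-3 0 0" --pt "-2 0 0" --pt "-1 0 0" --pt "0 0 0" --pt "0 0 0" --pt "0 0 0" --pt "0 0 0" --yaw '[0, 0, 0, 0, 0, 0, 0, 0, 0, 0, 0, 0]' --grip '[-1, -1, -1, -1, -1, -1, -1, -1, -1, -1, -1, -1]'

```text
time: 32.9
tool_pos: [0.6679, 0.3045, 0.2504]
tool_rot: [-0.484, 0.484, -0.515, 0.515]
contact_force: [0.4, -0.6, 0.4]
gripper_width: 1.002
```

```bash
python3 - <<'E'
from h import *
from plant import cams
st()
f=cams.grab_frame("scene");g=cams.grab_frame("side");w=wcam()
cv2.imwrite('pics/f_side.png',cv2.resize(g["image"][190:340,180:460],None,fx=2.5,fy=2.5)[:,:,::-1])
cv2.imwrite('pics/f_wrist.png',w["image"][:,:,::-1])
cv2.imwrite('pics/f_scene.png',f["image"][:,:,::-1])
for n,X in dict(P=[.6436,-.0989,.011],Q=[.6482,-.024,.011],R=[.6526,.0506,.011],S=[.657,.1252,.011]).items():
    h=dict(P=.036,Q=.052,R=.068,S=.084)[n];T=np.array(X)+[0,0,h]
    print(n,"wrist tip",proj(w,T),"side crop tip",(proj(g,T)-[180,190])*2.5,"scene tip",proj(f,T))
E
```

```text
t 32.9 tcp [0.6679 0.3045 0.2504] F [ 0.3984 -0.5847  0.4113] w 1.0015623926936845
Rt [[-0.0619  0.0001  0.9981]
 [-0.9981 -0.0002 -0.0619]
 [ 0.0002 -1.      0.0001]]
q [ 0.3266  0.3     1.3215 -0.0002  1.5202  0.3886]
P wrist tip [323.0687 526.4793] side crop tip [343.7521  80.3771] scene tip [270.7086 265.4128]
Q wrist tip [323.0797 495.0868] side crop tip [284.758  106.1894] scene tip [302.9117 273.7119]
R wrist tip [322.9221 457.6955] side crop tip [217.7057 135.6273] scene tip [336.8684 282.3638]
S wrist tip [322.7298 412.1008] side crop tip [140.2091 169.6506] scene tip [372.8364 291.5283]
```

View pics/f_side.png

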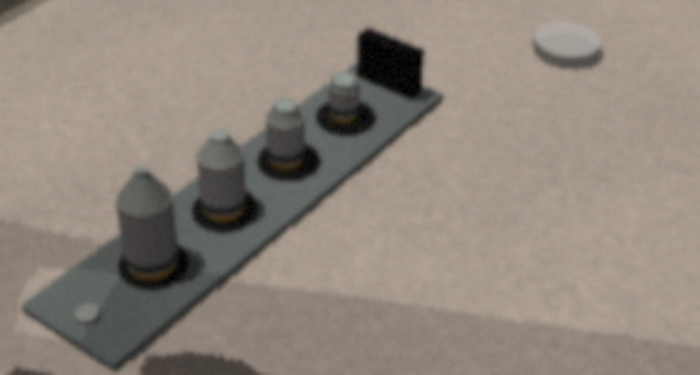

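View pics/f_wrist.png

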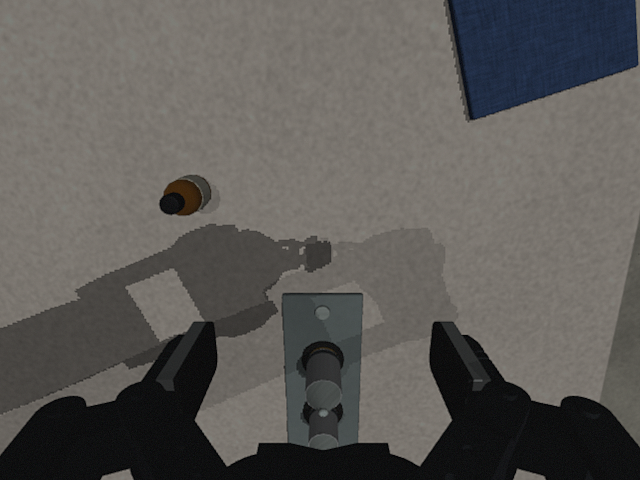

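View pics/f_scene.png

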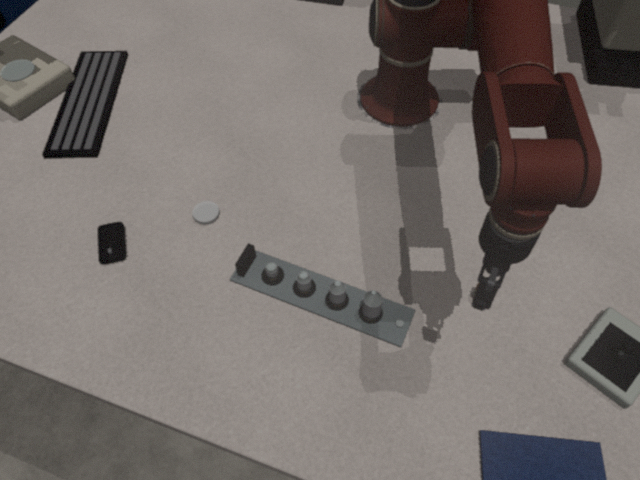

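In the side and scene views all four noses are within about 3 px of the centred predictions. The S tip in the wrist view is at (323,412), as predicted. The bottle stands upright. Handing in.

```bash
python3 -c "
from plant import workorder
print(workorder.job_done())"
```

```text
the job is handed in; nothing more can be done
None
```

I stood the four objectives on the seats in order from the stop block: 36, 52, 68 and 84 mm. Each was lowered until the wrist force showed contact, then released. I handed the job in at about 33 s; it gave no verdict.

My last pictures (side and scene views) show all four upright, with nose positions within about 3 px (roughly 3 mm) of the seat-centre predictions. In the last wrist view only the tallest's tip was clear, and it matched. The gripper was open and clear of everything, and the bottle was standing upright in the wrist view. I judged it unmoved by eye and did not re-measure its position. No check failed. The only disagreement was in the first measurements, where the two cameras differed by up to about 7 mm on the tallest objective. A wrist-camera look before the grasp cleared that up with a 2 mm correction.

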